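# Gauge rod against the micrometer in the V-groove

## Task

Take the longer gauge rod from the stand and lay it in the V-groove of the bench, short of the stirrup. Then push it gently along the groove, under the sprung hold-down, until you feel its end bear on the tip of the micrometer spindle - a light touch, never more than 12 N on the spindle - and leave it lying there against the tip, let go, with the other rod and the objectives left as they are.

Things in the scene. Friction and masses are not known exactly. Their poses are not given: they have to be found in the camera images.
- rod_center (a point): the rod to move: the longer of two plain steel gauge rods, a 24 mm cylinder 110 mm long with flat ends and a fine dark ring near each end, about 0.39 kg. This point is its centre, on the axis half-way along; x runs along the rod, both ends are alike. It starts lying in one of the two places of the stand, 41 mm above the table.
- vbench: fixed V-groove bench: black base plate 310 x 100 x 12 mm, on it a steel V-block from x = -110 to +90 mm, 56 mm wide, top at z = 50 mm, with a 90 degree groove 11 mm deep, 22 mm wide at the top, all along it. Origin on the table under the groove's middle line, x along the groove towards the micrometer, z up. A rod seated in the groove has its axis at y = 0, z = 56 mm (6 mm above the block's top).
- hold_down (a point): point on the groove's rod axis under the black stirrup that bridges the groove: 30 mm along vbench x, stirrup 16 mm thick, 76 mm wide, its nut 99 mm above the table. Under its beam a white sprung ball is lifted 1.5 mm by the rod's end (from 5 mm before this point on), then presses on the rod with 2 N: pushing the rod takes some 3 to 5 N before it, 5 to 9 N under it, by friction and mass.
- micrometer (a point): point on the rod axis at the groove-side face of the bracket (76 mm high) that holds the micrometer head, 96 mm along vbench x. The micrometer's 6.5 mm steel spindle points from it back along the rod axis; its rigid flat tip is the stop. How far it is wound out is not measured: the tip is 16 to 36 mm before this point. In the rules 'spindle' has its origin at the tip and the bench's axes.
- stand: fixed black rod stand: base 84 x 160 x 8 mm and two notched cross-pieces, each 12 mm thick, centred at x = -28 and +28 mm, tops at 34 mm, 44 mm free between them. Origin under its centre on the table, z up; the rods lie along its x at y = -37.5 and +37.5 mm, their axes at z = 41 mm, 7 mm above the cross-pieces.
- short_rod_center (a point): the other steel gauge rod, 24 mm thick but only 75 mm long, in the other place of the stand; this point is its centre, x along the rod. Leave it alone.
- objective_slim: loose bright steel microscope objective standing nose up on the table, 24 mm thick, 45 mm tall; origin under its centre. Leave it alone.
- objective_fat: loose black microscope objective standing nose up on the table, 31 mm thick, 56 mm tall; origin under its centre. Leave it alone.
Not all that is in view belongs to the job. Leave any red look-alike of the part that bears rod_center alone.

How it is judged:
On the way, in this order (a step that is already met when the one before it is completed fails the run):
1. the rod lies in the groove, short of the stirrup (x of rod_center in the frame of vbench below -0.03 m and z of rod_center in the frame of vbench below 0.058 m and y of rod_center in the frame of vbench between -0.003 and 0.003 m and angle between the x axis of rod_center and the x axis of vbench, either way round below 0.05 rad), for 0.2 s.
2. the end of the rod bears on the spindle (contact force between rod and spindle above 1 N), for 0.1 s.
At the end, for the whole second after the job is handed in: the long rod rests in the groove (within 3 mm of the groove's middle line, axis less than 2 mm above its seated height, within 0.05 rad of the groove), its end within 1.5 mm of the spindle's tip, at rest and let go (x of rod_center in the frame of spindle above -0.0565 m and z of rod_center in the frame of vbench below 0.058 m and y of rod_center in the frame of vbench between -0.003 and 0.003 m and angle between the x axis of rod_center and the x axis of vbench, either way round below 0.05 rad and linear speed of rod below 0.01 m/s); the robot touches nothing.
It fails at once if the spindle is pressed with more than 12 N (contact force between anything else and spindle above 12 N).
It fails at once if the short rod or an objective is shifted by more than 15 mm (distance of any of short_rod_center, objective_slim, objective_fat from where it was at the start of the episode above 0.015 m).
It also fails if it takes over 61 s, if anything falls off the work surface, if the arm or the gripper's body presses on something with over 40 N, if the wrist force passes 120 N, or if a joint passes its speed limit or range.

## Robot

A 6-joint arm with a two-finger parallel gripper is mounted at the origin on the work surface. World frame = base frame: x ahead of the robot, y to its left, z up, the work surface at z = 0. Lengths are in m, angles in rad, forces in N, time in s.
With the tool pointing down it reaches from about 0.3 to 0.875 m from the base axis. Payload 6.4 kg.
Tool frame: the origin (TCP) lies midway between the tips of the shut fingers; the grasp point (between the pads) lies 19 mm behind it; z points along the fingers, y is the line along which they close (so a half turn about z gives the same grasp; the last joint's range is limited). The gripper opens to 85 mm and grips with 20 to 120 N. Pads are 22 mm wide; open, the fingers measure 114 mm over their backs; the gripper's body (76 mm by 85 mm) begins 54 mm behind the grasp point. The pads swing forward as they close: fully open they stand 13 mm farther back than shut.
Start: joints at [1.1, 0.181, 1.607, -0, 1.354, -0.206], TCP at [0.15, 0.555, 0.203] pointing down, gripper open.
Joint ranges: [-2.99, 2.99], [-0.89, 2.07], [0.3, 2.58], [-1.14, 4.28], [0, 2.63], [-3.12, 3.12]. Speed limits (rad/s): [2.57, 2.57, 3.01, 3.14, 3.14, 3.14].

## Interface

Orientations are given as a unit quaternion [w, x, y, z].
In Python, from bench import ctrl gives the robot as it stands. The module is installed in compiled form; this text tells all that it offers.
- The arm moves only by the tool move_arm, never from a script. Its argument "plan" is one flat list of numbers, 6 for each row, row after row: the shift along the world's x, y, z in units of 50 mm (1.0 is 50 mm), then the turn, a rotation vector about the world's x, y, z in rad. A call has 1 to 10 rows; each row is the pose to reach, as a shift and turn from the pose commanded when the call began; what a row does not reach only later rows make up. A row lasts 1/8 s, in which the tool goes at most 62.5 mm and 10.7 degrees, less where a joint would pass 70% of its speed; a pose out of reach is approached as far as the arm can. A call with a gripper value outside its range is refused whole. "grip" is the finger opening in mm, from 0 to 85.4, set as the call begins (left out, the last holds). The fingers move at their own pace and stop on an object; the grip force is fixed at half the most. Time passes only in rows, so rows that repeat a pose let the fingers close. It gives the time, the measured TCP pose, the force, the opening and the grip force at its end, in the units of the state.
- ctrl.get_obs(): the state, without advancing time (a new reading comes with each control period).
- ctrl.camera(name): name is "side" or "top"; returns a dict with "pixels" (400x640x3 uint8, red, green, blue), "fx", "fy", "cx", "cy" (pixels), "origin" and "attitude" of the camera in the world. Camera axes: x right, y down, z forward; pixel columns grow to the right and rows downward; lengths in m; the calibration is good to about 2 mm. A picture is of the moment at which its call begins. There is no depth.
- ctrl.hand_in(): hands the job in; it is judged then, once.
The state is a dict: "time_s": time; "q": joint angles; "dq": joint speeds; "joint_efforts": joint torques, N m; "eef_pos": TCP position; "eef_rot": TCP orientation; "wrist_force": force on the tool from outside, world axes, zero at the start; "torque": the same for the moment, N m; "opening": opening from 0.0 (shut) to 1.0 (fully open); "grasp_force": force on a finger pad.
Only numpy, scipy, OpenCV 4.12 (cv2) and the standard library are available. Lean on these libraries where they do the work, as an engineer would, in place of code of your own. Each camera call takes 0.05 s, during which the arm holds its last target. There are 200 camera calls.

## Working session

There is one attempt and no reset: what is moved stays moved. The work goes in short steps, Python scripts to look and compute and a tool call to move; the robot and the scene stay as the last step left them, time stands still between calls to the robot, and variables do not carry over. Pictures are saved under pics/ and viewed, at most 10 in all, crops included, and the job is handed in when it is done.

Besides the shell and the picture viewer there is one more tool, called after "Emit:" by a JSON object that holds its "method" and its "body". move_arm: Moves the arm, as the interface text tells. Its arguments: {"type":"object","properties":{"plan":{"type":"array"},"grip":{"type":"number"}},"required":["plan"]}

```bash
mkdir -p pics; python3 - <<'E'
from bench import ctrl
import cv2,numpy as np
for n in("side","top"):
    c=ctrl.camera(n); cv2.imwrite(f"pics/{n}0.png",c["pixels"][:,:,::-1])
    print(n,{k:(np.round(v,4).tolist()) for k,v in c.items() if k!="pixels"})
print(ctrl.get_obs())
E
```

```text
side {'fx': 444.8406, 'fy': 444.8406, 'cx': 315.6615, 'cy': 201.5505, 'origin': [0.5756, -0.6842, 0.6903], 'attitude': [-0.3798, 0.925, -0.0112, 0.0024]}
top {'fx': 376.8457, 'fy': 376.8457, 'cx': 323.6106, 'cy': 197.4081, 'origin': [0.4282, -0.0458, 0.9329], 'attitude': [0.0629, -0.6971, 0.7107, -0.0713]}
{'time_s': 0.1, 'q': array([ 1.09969769e+00,  1.81510705e-01,  1.60788719e+00,  1.45102158e-05,
        1.35382527e+00, -2.06301032e-01]), 'dq': array([-0.00268076, -0.00327598, -0.00069089,  0.00117242,  0.00176241,
       -0.0001311 ]), 'joint_efforts': array([ 1.56918493e-03, -4.45867431e+01, -3.52243388e+01, -2.23182496e-04,
        4.02413032e-03,  1.76972975e-05]), 'eef_pos': array([0.15021337, 0.55447167, 0.20225964]), 'eef_rot': array([-2.77559354e-04,  1.32013840e-01,  9.91247538e-01, -7.66586252e-04]), 'wrist_force': array([-0.82429562, -0.19685524, -0.11914862]), 'torque': array([-0.0111191 ,  0.0081732 ,  0.01728825]), 'grasp_force': 0.0, 'opening': 0.9993859655651813}
```

View pics/side0.png

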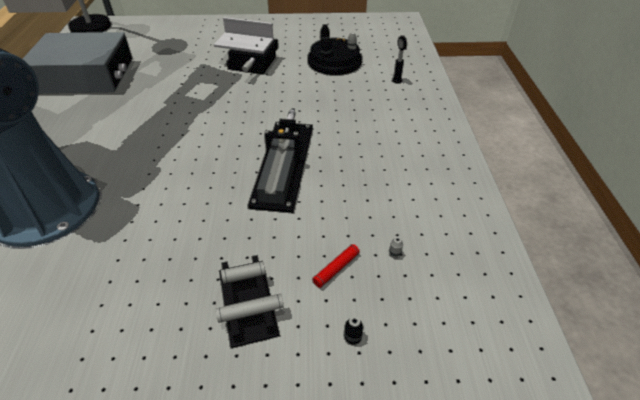

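View pics/top0.png

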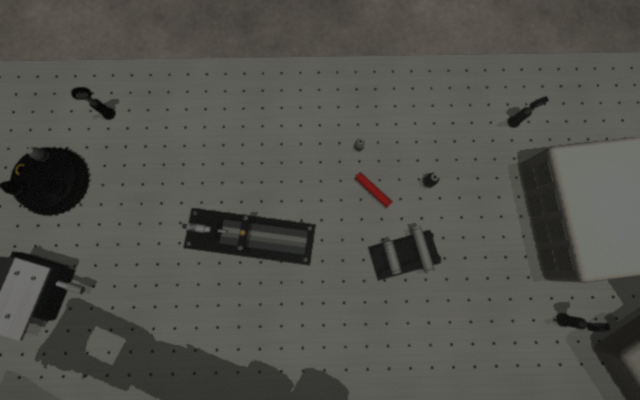

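The side picture shows the stand at about (248,300), with the long rod at (250,308) and the short one at (244,272). The red look-alike is at (336,265), the objectives at (397,246) and (354,330), and the bench at (280,165). In the top picture the long rod is at (423,248), the short at (392,256), the red one at (373,189), and the bench runs from (313,240) to (185,230) with the micrometer on the left.

Candidates: long grey rod, top (423,248); short grey rod (392,256); red rod (373,189). I choose the long grey one and check it in a crop.

```bash
cat > h.py <<'E'
from bench import ctrl
import cv2,numpy as np
from scipy.spatial.transform import Rotation as R
def cam(n): return ctrl.camera(n)
def rot(c): w,x,y,z=c["attitude"]; return R.from_quat([x,y,z,w]).as_matrix()
def cast(c,uv,z):
    d=rot(c)@np.array([(uv[0]-c["cx"])/c["fx"],(uv[1]-c["cy"])/c["fy"],1]); o=np.array(c["origin"])
    return o+d*(z-o[2])/d[2]
def proj(c,p):
    q=rot(c).T@(np.array(p)-np.array(c["origin"])); return np.array([c["fx"]*q[0]/q[2]+c["cx"],c["fy"]*q[1]/q[2]+c["cy"]])
E
python3 - <<'E'
from h import *
t=cam("top");s=cam("side")
def crop(c,x,y,w,h,k): return cv2.resize(np.ascontiguousarray(c["pixels"][y:y+h,x:x+w,::-1]),None,fx=k,fy=k,interpolation=cv2.INTER_CUBIC)
a=crop(t,360,215,90,70,4);b=crop(s,205,245,90,105,4)[:280];  
b=crop(s,210,255,90,70,4);d=crop(t,175,200,150,70,4)
e=np.zeros((560,720,3),np.uint8);e[:280,:360]=a;e[:280,360:]=b;e[280:,:600]=d
cv2.imwrite("pics/crop1.png",e)
for n,c,roi in(("top",t,(365,220,80,65)),("side",s,(210,252,80,75))):
    x,y,w,h=roi;g=cv2.cvtColor(c["pixels"],cv2.COLOR_RGB2GRAY)[y:y+h,x:x+w]
    print(n,np.percentile(g,[5,25,50,75,95]))
E
```

```text
top [24. 31. 87. 93. 95.]
side [ 10.  30. 139. 159. 164.]
```

View pics/crop1.png

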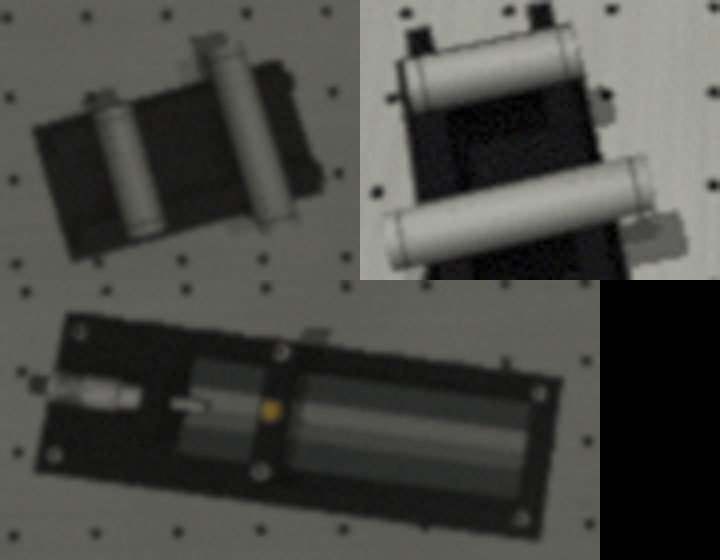

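```bash
python3 - <<'E'
from h import *
np.set_printoptions(precision=4,suppress=True)
t=cam("top");s=cam("side")
for n,p in(("top rod",[cast(t,(416.3,227),.041),cast(t,(429.8,269.5),.041)]),("side rod",[cast(s,(218.7,315.5),.041),cast(s,(281.3,300),.041)])):
    d=p[0]-p[1];print(n,p,(p[0]+p[1])/2,np.linalg.norm(d),np.degrees(np.arctan2(d[1],d[0])))
C=[cast(t,u,.012) for u in((192,208),(315.5,224.5),(310,265),(184,247.5))]
m=sum(C)/4; d=C[0]+C[3]-C[1]-C[2]
print("plate",m,[np.linalg.norm(C[i]-C[(i+1)%4]) for i in range(4)],np.degrees(np.arctan2(d[1],d[0])))
ex=d/np.linalg.norm(d);ex[2]=0
ey=np.array([-ex[1],ex[0],0])
for n,u,z in(("tip",(227.5,231.5),.056),("nut",(242.5,232.5),.099),("g1",(306,241),.039),("g2",(251,235.5),.039),("endR",(306.5,238),.05)):
    p=cast(t,u,z);print(n,p,"rel",(p-m)@ex,(p-m)@ey)
# plate corners in side by dark mask
c=s["pixels"];g=cv2.cvtColor(c,cv2.COLOR_RGB2GRAY);
# dark components in top image
g=cv2.cvtColor(t["pixels"],cv2.COLOR_RGB2GRAY);roi=np.zeros_like(g);roi[195:275,175:325]=1
M=((g<60)&(roi>0)).astype(np.uint8);M=cv2.morphologyEx(M,cv2.MORPH_CLOSE,np.ones((15,15)));M=cv2.morphologyEx(M,cv2.MORPH_OPEN,np.ones((9,9)))
cs,_=cv2.findContours(M,0,2);k=max(cs,key=cv2.contourArea);print("rect",cv2.minAreaRect(k),cv2.boxPoints(cv2.minAreaRect(k)).tolist())
E
```

```text
top rod [array([ 0.5239, -0.2773,  0.041 ]), array([ 0.424 , -0.3021,  0.041 ])] [ 0.4739 -0.2897  0.041 ] 0.10294543294186992 13.995786382823185
side rod [array([ 0.4226, -0.3012,  0.041 ]), array([ 0.5243, -0.2745,  0.041 ])] [ 0.4735 -0.2878  0.041 ] 0.10514047183315854 -165.2532015346449
plate [0.5127 0.1221 0.012 ] [np.float64(0.30744183499071487), np.float64(0.09868492217334378), np.float64(0.30767188365963144), np.float64(0.097615089313904)] 81.16454828584642
tip [0.5202 0.167  0.056 ] rel 0.04550952449836558 -0.0005058706549244604
nut [0.5129 0.1235 0.099 ] rel 0.0013489372475109197 8.266921784590004e-05
g1 [ 0.496  -0.0144  0.039 ] rel -0.13749611501222908 -0.004402434465012935
g2 [0.5115 0.1155 0.039 ] rel -0.006796821545562171 0.00022952255166010824
endR [ 0.5021 -0.016   0.05  ] rel -0.13816918994000166 -0.01070623512556354
rect ((248.45999145507812, 234.7799835205078), (133.2189178466797, 46.66904830932617), 8.130102157592773) [[179.22000122070312, 248.45997619628906], [185.82000732421875, 202.25997924804688], [317.6999816894531, 221.09999084472656], [311.0999755859375, 267.29998779296875]]
```

The crop shows the long rod, with a dark ring near each end, at top (423,248) and side (250,308), so the choice is confirmed. The spindle tip is at about top (227.5,231.5) and the nut at (242.5,232.5).

Both views put the rod centre at about (0.4737, -0.2888), with its axis at 14.4°. I go above it with the tool yaw turned -150.4°.

Emit:
{"method": "move_arm", "body": {"plan": [3,-3.5,0,0,0,-0.7,6,-7.1,0,0,0,-1.3,6,-7.1,0,0,0,-1.3,6,-7.1,0,0,0,-1.3,6,-7.1,0,0,0,-1.3,6,-7.1,0,0,0,-1.3,6.47,-12,-1,0,0,-1.9,6.47,-16.88,-1.26,0,0,-2.625,6.47,-16.88,-1.26,0,0,-2.625,6.47,-16.88,-1.26,0,0,-2.625], "grip": 50}}

```text
time_s: 1.55
eef_pos: [0.4327, 0.022, 0.1738]
eef_rot: [0.0, 0.879, 0.478, 0.0]
wrist_force: [1.4, 0.8, -0.1]
opening: 0.579
grasp_force: 0.0
```

Emit:
{"method": "move_arm", "body": {"plan": [0.82,-6.2,-0.68,0,0,-0.74,0.82,-6.2,-0.68,0,0,-0.74,0.82,-6.2,-0.68,0,0,-0.74,0.82,-6.2,-0.68,0,0,-0.74,0.82,-6.2,-0.68,0,0,-0.74,0.82,-6.2,-0.68,0,0,-0.74,0.82,-6.2,-0.68,0,0,-0.74,0.82,-6.2,-0.68,0,0,-0.74]}}

```text
time_s: 2.55
eef_pos: [0.4736, -0.2847, 0.1398]
eef_rot: [-0.0, 0.991, 0.131, -0.0]
wrist_force: [0.3, -0.3, -0.7]
opening: 0.585
grasp_force: 0.0
```

```bash
python3 - <<'E'
from h import *
np.set_printoptions(precision=4,suppress=True)
o=ctrl.get_obs();w,x,y,z=o["eef_rot"];m=R.from_quat([x,y,z,w]).as_matrix()
print(o["time_s"],o["eef_pos"],"yaw",np.degrees(np.arctan2(m[1,0],m[0,0])),m[:,2],o["opening"])
s=cam("side");t=cam("top")
for n,c in(("s",s),("t",t)):
    print(n,proj(c,o["eef_pos"]),proj(c,(.4737,-.2888,.041)))
a=cv2.resize(np.ascontiguousarray(s["pixels"][205:345,180:320,::-1]),None,fx=4,fy=4)[:,:400*1]
b=cv2.resize(np.ascontiguousarray(t["pixels"][190:290,370:470,::-1]),None,fx=4,fy=4)
e=np.zeros((560,800,3),np.uint8);e[:,:400]=a;e[:400,400:]=b;cv2.imwrite("pics/over.png",e)
E
```

```text
2.55 [ 0.4736 -0.2847  0.1398] yaw 15.07731323795378 [-0.0001  0.0004 -1.    ] 0.5853875031142902
s [243.5568 270.8939] [250.5138 308.15  ]
t [433.2752 245.5644] [422.6068 248.1415]
```

View pics/over.png

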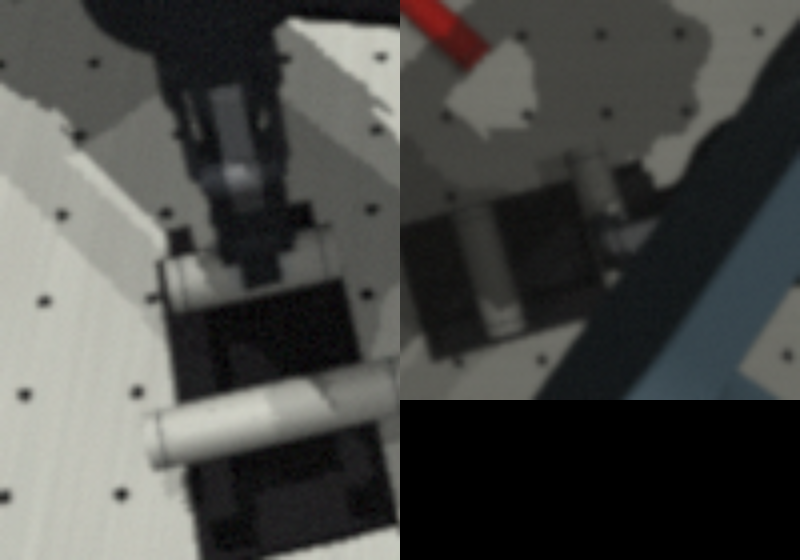

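The pictures show the open fingers hanging over the stand, tip near side (243,271), with the long rod clear below at (250,308) as predicted. I go down and grip.

Emit:
{"method": "move_arm", "body": {"plan": [0,-0.08,-0.5,0,0,-0.01,0,-0.08,-1,0,0,-0.01,0,-0.08,-1.5,0,0,-0.01,0,-0.08,-1.8,0,0,-0.01,0,-0.08,-1.95,0,0,-0.01,0,-0.08,-2.07,0,0,-0.01,0,-0.08,-2.07,0,0,-0.01,0,-0.08,-2.07,0,0,-0.01]}}

```text
time_s: 3.65
eef_pos: [0.474, -0.2904, 0.0368]
eef_rot: [0.0, 0.992, 0.126, 0.0]
wrist_force: [0.1, -0.7, -0.6]
opening: 0.587
grasp_force: 0.0
```

Emit:
{"method": "move_arm", "body": {"plan": [0,0,0,0,0,0,0,0,0,0,0,0,0,0,0,0,0,0,0,0,0,0,0,0,0,0,0,0,0,0,0,0,0,0,0,0], "grip": 10}}

```text
time_s: 4.4
eef_pos: [0.4736, -0.29, 0.0362]
eef_rot: [-0.0, 0.992, 0.126, -0.0]
wrist_force: [-0.3, -0.4, 0.5]
opening: 0.119
grasp_force: 0.0
```

```bash
python3 - <<'E'
from h import *
s=cam("side");t=cam("top")
a=cv2.resize(np.ascontiguousarray(s["pixels"][230:350,180:320,::-1]),None,fx=5,fy=5,interpolation=cv2.INTER_CUBIC)
cv2.imwrite("pics/grip.png",a)
print(proj(s,ctrl.get_obs()["eef_pos"]))
E
```

```text
[250.67753722 310.31445173]
```

View pics/grip.png

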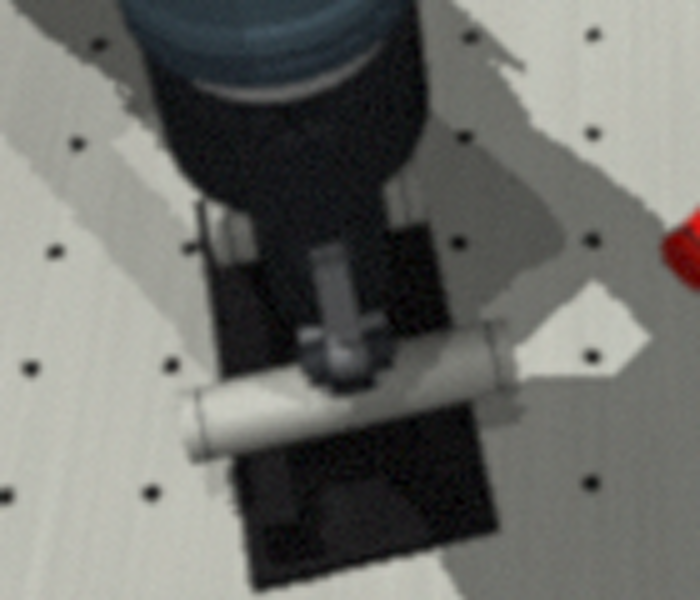

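The picture shows the fingers shut above the rod's crown, ending at about crop (345,385). The rod at (350,390) has not moved. The real fingertips end higher than I assumed, so I open and go deeper.

Emit:
{"method": "move_arm", "body": {"plan": [0,0.02,0,0,0,0,0,0.02,0,0,0,0,0,0.02,0,0,0,0,0,0.02,0,0,0,0,0,0.02,-0.1,0,0,0,0,0.02,-0.2,0,0,0,0,0.02,-0.3,0,0,0,0,0.02,-0.3,0,0,0], "grip": 50}}

```text
time_s: 5.5
eef_pos: [0.4731, -0.2886, 0.0205]
eef_rot: [-0.001, 0.992, 0.126, -0.0]
wrist_force: [0.8, -0.8, -0.5]
opening: 0.588
grasp_force: 0.0
```

Emit:
{"method": "move_arm", "body": {"plan": [0,0,0,0,0,0,0,0,0,0,0,0,0,0,0,0,0,0,0,0,0,0,0,0,0,0,0,0,0,0,0,0,0,0,0,0], "grip": 10}}

```text
time_s: 6.25
eef_pos: [0.4731, -0.2865, 0.0228]
eef_rot: [-0.002, 0.992, 0.126, -0.001]
wrist_force: [-6.2, 12.2, 20.1]
opening: 0.125
grasp_force: 14.8
```

```bash
python3 - <<'E'
from h import *
s=cam("side");t=cam("top")
a=cv2.resize(np.ascontiguousarray(s["pixels"][250:340,200:300,::-1]),None,fx=5,fy=5,interpolation=cv2.INTER_CUBIC)
b=cv2.resize(np.ascontiguousarray(t["pixels"][215:285,390:450,::-1]),None,fx=5,fy=5,interpolation=cv2.INTER_CUBIC)
e=np.zeros((450,800,3),np.uint8);e[:,:500]=a;e[:350,500:]=b
cv2.imwrite("pics/grip2.png",np.clip(e.astype(int)*1.5,0,255).astype(np.uint8))
print(ctrl.get_obs())
E
```

```text
{'time_s': 6.35, 'q': array([-0.76024179,  0.36715969,  1.78090152,  0.00215772,  0.99763186,
        0.55709818]), 'dq': array([-0.00093161,  0.00101996, -0.00081813, -0.00054153, -0.00029069,
        0.00121089]), 'joint_efforts': array([-4.07663092e+00, -3.89723003e+01, -2.89658350e+01, -1.28356788e+00,
       -4.25684094e+00, -8.77636427e-03]), 'eef_pos': array([ 0.47318093, -0.28652811,  0.02287213]), 'eef_rot': array([-2.16113845e-03,  9.92052244e-01,  1.25806690e-01, -5.93532596e-04]), 'wrist_force': array([-5.9484618 , 13.11009296, 20.42445169]), 'torque': array([2.20268532, 1.13562382, 0.01166696]), 'grasp_force': 14.823388159275055, 'opening': 0.12360895562502702}
```

View pics/grip2.png

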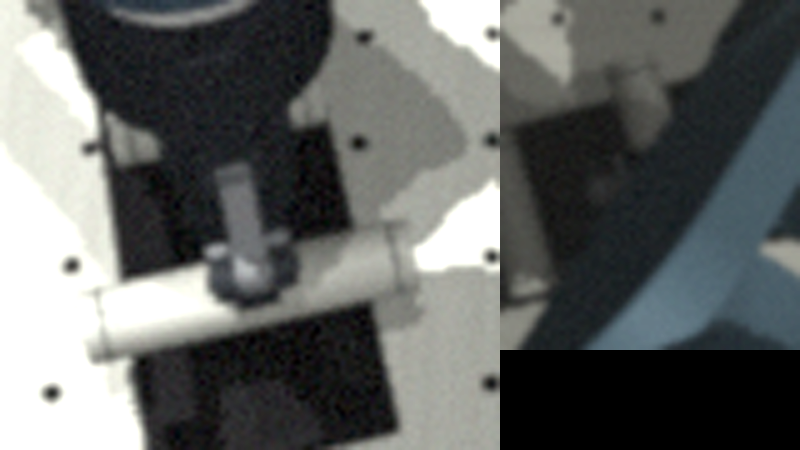

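```bash
python3 - <<'E'
from h import *
s=cam("side");np.set_printoptions(precision=4,suppress=True)
for n,u,tcp in(("over open50",(245.5,275.75),(.4736,-.2847,.1398)),("shut10 a",(249,307),(.4736,-.29,.0362)),("shut10 b",(249,311.6),(.4732,-.2865,.0229))):
    for dz in(0,.01,.02,.03): 
        p=cast(s,u,tcp[2]+dz); print(n,dz,(p-np.array(tcp))*1000)
E
```

```text
over open50 0 [ 3.6863 -8.9176  0.    ]
over open50 0.01 [  5.4729 -16.0131  10.    ]
over open50 0.02 [  7.2595 -23.1085  20.    ]
over open50 0.03 [  9.0461 -30.204   30.    ]
shut10 a 0 [-3.3677  6.382   0.    ]
shut10 a 0.01 [-1.7563  0.2575 10.    ]
shut10 a 0.02 [-0.1448 -5.867  20.    ]
shut10 a 0.03 [  1.4667 -11.9916  30.    ]
shut10 b 0 [-4.3748  2.1218  0.    ]
shut10 b 0.01 [-2.7743 -3.8693 10.    ]
shut10 b 0.02 [-1.1739 -9.8604 20.    ]
shut10 b 0.03 [  0.4266 -15.8515  30.    ]
```

The picture shows both finger ends bearing on the rod's crown, at about crop (245,305), and the rod still in its notches. That agrees with the wrist's 20 N upward: the fingertips really stand about 25–29 mm behind the reported TCP. I open and go lower by small steps, watching the force.

Emit:
{"method": "move_arm", "body": {"plan": [0,0,0,0,0,0,0,0,0,0,0,0,0,0,0,0,0,0,0,0,0,0,0,0,0,0,-0.05,0,0,0,0,0,-0.1,0,0,0,0,0,-0.1,0,0,0], "grip": 50}}

```text
time_s: 7.28
eef_pos: [0.4733, -0.2888, 0.0158]
eef_rot: [-0.0, 0.992, 0.126, -0.0]
wrist_force: [0.6, 0.9, -0.2]
opening: 0.584
grasp_force: 0.0
```

Emit:
{"method": "move_arm", "body": {"plan": [0,0,-0.05,0,0,0,0,0,-0.1,0,0,0,0,0,-0.1,0,0,0]}}

```text
time_s: 7.65
eef_pos: [0.4734, -0.2889, 0.0109]
eef_rot: [-0.0, 0.992, 0.126, -0.0]
wrist_force: [-1.0, -0.3, -0.5]
opening: 0.585
grasp_force: 0.0
```

Emit:
{"method": "move_arm", "body": {"plan": [0,0,0,0,0,0,0,0,0,0,0,0,0,0,0,0,0,0,0,0,0,0,0,0,0,0,0,0,0,0,0,0,0,0,0,0], "grip": 5}}

```text
time_s: 8.4
eef_pos: [0.4727, -0.286, 0.0114]
eef_rot: [-0.003, 0.992, 0.126, -0.001]
wrist_force: [-4.0, 9.6, 10.8]
opening: 0.246
grasp_force: 58.3
```

Gripped, but at 21 mm instead of 24 mm and with an upward force, so the pads hold above the axis. I open, shift 2 mm in y and go 8 mm lower.

Emit:
{"method": "move_arm", "body": {"plan": [0,0,0,0,0,0,0,0,0,0,0,0,0,0,0,0,0,0,-0.01,0.04,0,0,0,0,-0.01,0.04,-0.05,0,0,0,-0.01,0.04,-0.08,0,0,0,-0.01,0.04,-0.08,0,0,0], "grip": 50}}

```text
time_s: 9.28
eef_pos: [0.4729, -0.2869, 0.007]
eef_rot: [-0.0, 0.992, 0.126, -0.0]
wrist_force: [1.0, -0.0, 1.2]
opening: 0.589
grasp_force: 0.0
```

Emit:
{"method": "move_arm", "body": {"plan": [0,0,-0.04,0,0,0,0,0,-0.08,0,0,0,0,0,-0.08,0,0,0]}}

```text
time_s: 9.65
eef_pos: [0.4729, -0.2869, 0.003]
eef_rot: [-0.0, 0.992, 0.126, -0.0]
wrist_force: [-0.2, -0.5, 0.8]
opening: 0.585
grasp_force: 0.0
```

Emit:
{"method": "move_arm", "body": {"plan": [0,0,0,0,0,0,0,0,0,0,0,0,0,0,0,0,0,0,0,0,0,0,0,0,0,0,0,0,0,0,0,0,0,0,0,0], "grip": 5}}

```text
time_s: 10.4
eef_pos: [0.4728, -0.286, 0.0035]
eef_rot: [-0.001, 0.992, 0.126, -0.0]
wrist_force: [-1.6, 4.1, 5.6]
opening: 0.257
grasp_force: 58.5
```

Emit:
{"method": "move_arm", "body": {"plan": [0,0.02,0.2,0,0,0,0,0.02,0.5,0,0,0,0,0.02,1,0,0,0,0,0.02,1.6,0,0,0,0,0.02,1.6,0,0,0,0,0.02,1.6,0,0,0]}}

```text
time_s: 11.15
eef_pos: [0.4726, -0.2857, 0.0826]
eef_rot: [-0.0, 0.992, 0.126, -0.0]
wrist_force: [1.3, 0.9, -3.4]
opening: 0.254
grasp_force: 59.5
```

Emit:
{"method": "move_arm", "body": {"plan": [0.1,1,0,0,0,0.15,0.2,2,0,0,0,0.3,0.3,3,0,0,0,0.45,0.4,4,0,0,0,0.65,0.45,5,0,0,0,0.8,0.5,6,0,0,0,1,0.52,6.42,0,0,0,1.165,0.52,6.42,0,0,0,1.165,0.52,6.42,0,0,0,1.165,0.52,6.42,0,0,0,1.165]}}

```text
time_s: 12.4
eef_pos: [0.4989, 0.0341, 0.0828]
eef_rot: [-0.0, 0.76, 0.65, -0.0]
wrist_force: [0.4, 0.7, -3.7]
opening: 0.256
grasp_force: 59.7
```

```bash
python3 - <<'E'
from h import *
np.set_printoptions(precision=4,suppress=True)
s=cam("side");t=cam("top");o=ctrl.get_obs();w,x,y,z=o["eef_rot"];m=R.from_quat([x,y,z,w]).as_matrix()
print(o["time_s"],o["eef_pos"],"yaw",np.degrees(np.arctan2(m[1,0],m[0,0])),o["wrist_force"],o["torque"],o["opening"])
a=cv2.resize(np.ascontiguousarray(s["pixels"][105:225,235:335,::-1]),None,fx=4.5,fy=4.5,interpolation=cv2.INTER_CUBIC)
b=cv2.resize(np.ascontiguousarray(t["pixels"][190:290,215:345,::-1]),None,fx=3,fy=3,interpolation=cv2.INTER_CUBIC)
e=np.zeros((540,800,3),np.uint8);e[:,:450]=a;e[:300,450:]=b[:,:350]
cv2.imwrite("pics/bench.png",np.clip(e.astype(int)*1.5,0,255).astype(np.uint8))
E
```

```text
12.5 [0.4991 0.0341 0.0831] yaw 81.04784372980284 [-0.0801  0.1456 -3.4566] [0.0253 0.0242 0.0904] 0.2573899996488269
```

View pics/bench.png

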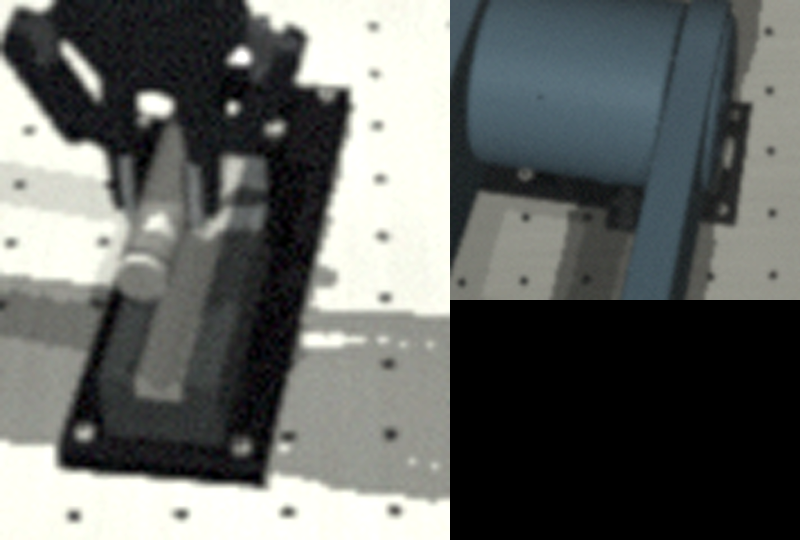

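The picture shows the rod held level above the bench, its near end at crop (140,280). The groove's near end lies between (137,398) and (183,400) and runs up to (180,240)/(222,232). The top view is hidden by the arm.

```bash
python3 - <<'E'
from h import *
np.set_printoptions(precision=4,suppress=True)
s=cam("side");o=ctrl.get_obs()
f=lambda p,z:cast(s,(p[0]/4.5+235,p[1]/4.5+105),z)
L=[f((137,398),.05),f((180,240),.05)];Rr=[f((183,400),.05),f((222,232),.05)]
for q in(L,Rr):
    d=q[1]-q[0];print(q,np.degrees(np.arctan2(d[1],d[0])))
m=(L[0]+Rr[0])/2;print("groove near end",m)
print("rod end",f((140,280),.1206),"expected",np.array(o["eef_pos"])-.055*np.array([np.cos(np.radians(81.05)),np.sin(np.radians(81.05)),0]))
print("plate corners",f((62,467),.012),f((266,485),.012))
# block end line, seen in side
E
```

```text
[array([ 0.4843, -0.0257,  0.05  ]), array([0.4993, 0.0865, 0.05  ])] 82.38122398218727
[array([ 0.5054, -0.0275,  0.05  ]), array([0.52  , 0.0922, 0.05  ])] 83.04272958151239
groove near end [ 0.4948 -0.0266  0.05  ]
rod end [ 0.4915 -0.025   0.1206] expected [ 0.4905 -0.0201  0.0831]
plate corners [ 0.4463 -0.0321  0.012 ] [ 0.5421 -0.0462  0.012 ]
```

```bash
python3 - <<'E'
from h import *
s=cv2.imread("pics/side0.png",0);t=cv2.imread("pics/top0.png",0)
for r in(160,168,176,184,190,192,194): print("s",r,s[r,254:304].tolist())
for c in(255,270,285,300): print("t",c,t[216:268,c].tolist())
print(t[240,295:318].tolist())
E
```

```text
s 160 [158, 157, 153, 146, 147, 154, 159, 147, 102, 47, 17, 32, 59, 69, 72, 72, 71, 73, 73, 86, 108, 118, 119, 114, 112, 119, 132, 136, 132, 116, 88, 73, 70, 70, 72, 70, 69, 47, 28, 21, 8, 7, 7, 11, 8, 8, 0, 10, 3, 6]
s 168 [159, 157, 158, 157, 153, 124, 68, 26, 25, 51, 65, 73, 72, 71, 72, 72, 78, 97, 111, 116, 116, 113, 116, 119, 133, 139, 129, 102, 77, 72, 72, 72, 71, 72, 68, 45, 27, 18, 16, 16, 7, 8, 15, 4, 16, 16, 13, 14, 18, 50]
s 176 [158, 152, 132, 78, 29, 15, 38, 59, 69, 71, 67, 71, 71, 74, 88, 106, 115, 114, 116, 114, 117, 126, 135, 136, 126, 94, 72, 70, 71, 72, 73, 74, 64, 45, 26, 19, 18, 9, 7, 2, 10, 9, 16, 12, 16, 10, 11, 41, 97, 147]
s 184 [102, 46, 19, 26, 49, 66, 74, 72, 71, 69, 73, 73, 96, 111, 117, 117, 116, 113, 115, 129, 136, 134, 118, 88, 71, 71, 71, 67, 69, 70, 62, 37, 21, 23, 17, 17, 6, 4, 4, 12, 13, 14, 6, 21, 6, 29, 94, 146, 164, 159]
s 190 [17, 11, 18, 31, 29, 31, 32, 32, 32, 37, 50, 85, 103, 111, 115, 114, 118, 126, 134, 132, 115, 82, 60, 61, 59, 61, 63, 62, 65, 45, 31, 21, 16, 16, 16, 5, 12, 10, 2, 6, 10, 16, 16, 18, 47, 95, 140, 157, 162, 164]
s 192 [9, 15
[... 661 characters left out ...]
, 21, 27, 41, 44, 45, 43, 44, 45, 52, 69, 77, 81, 82, 79, 68, 64, 64, 61, 57, 49, 45, 43, 43, 44, 44, 40, 29, 25, 25, 23, 23, 24, 24, 23, 27, 46, 71, 87, 90, 90, 92, 90, 90, 91]
t 285 [95, 94, 93, 83, 50, 25, 21, 25, 17, 23, 20, 27, 40, 44, 45, 44, 44, 47, 52, 69, 79, 81, 84, 80, 68, 64, 63, 62, 56, 49, 44, 47, 45, 46, 45, 40, 32, 25, 25, 27, 24, 25, 23, 24, 26, 44, 70, 87, 89, 89, 92, 90]
t 300 [93, 92, 88, 71, 62, 59, 39, 26, 24, 24, 23, 22, 23, 24, 39, 44, 45, 43, 45, 45, 53, 70, 80, 83, 82, 79, 70, 67, 64, 64, 60, 48, 44, 46, 43, 44, 46, 40, 28, 25, 25, 25, 27, 25, 25, 26, 28, 43, 69, 88, 93, 93]
[81, 82, 82, 83, 82, 82, 83, 84, 83, 82, 77, 54, 34, 24, 26, 27, 24, 32, 53, 83, 94, 94, 95]
```

```bash
python3 - <<'E'
from h import *
np.set_printoptions(precision=4,suppress=True)
s=cam("side");t=cam("top")
def line(n,c,P,z):
    q=np.array([(cast(c,a,z)+cast(c,b,z))/2 for a,b in P]);k=np.polyfit(q[:,1],q[:,0],1)
    print(n,"angle",90-np.degrees(np.arctan(k[0])),"x@y=.034",np.polyval(k,.034),"x@0",np.polyval(k,0), "x@.1",np.polyval(k,.1))
line("side",s,[((273.3,160),(283.8,160)),((270.8,168),(281,168)),((268.3,176),(278.7,176)),((265.7,184),(276.6,184))],.05)
line("top groove",t,[((255,230.7),(255,240)),((270,232.7),(270,242.3)),((285,234.8),(285,244.4)),((300,236.8),(300,247))],.05)
line("top block",t,[((255,223.2),(255,247.5)),((270,225.2),(270,249.5)),((285,227.4),(285,251.6)),((300,229.6),(300,253.5))],.05)
print("end side",cast(s,(270,189.3),.05),"end top",cast(t,(306.2,240),.05))
E
```

```text
side angle 80.7312569484462 x@y=.034 0.49966772802856024 x@0 0.4941190584447178 x@.1 0.5104386748677838
top groove angle 80.67474142245462 x@y=.034 0.4991781160745919 x@0 0.4935950107578863 x@.1 0.5100159087481969
top block angle 81.04025864834605 x@y=.034 0.49978539521209847 x@0 0.49442481077766814 x@.1 0.5101912355848162
end side [ 0.4931 -0.0135  0.05  ] end top [ 0.4975 -0.0153  0.05  ]
```

Both views agree on the groove line: x = 0.4995 at y = 0.034, angle 80.85°, near end at y ≈ -0.0145. The tool is already within 1 mm of it. I lower.

Emit:
{"method": "move_arm", "body": {"plan": [0.01,0,-0.3,0,0,-0.003,0.01,0,-0.6,0,0,-0.003,0.01,0,-0.9,0,0,-0.003,0.01,0,-1.1,0,0,-0.003,0.01,0,-1.2,0,0,-0.003,0.01,0,-1.2,0,0,-0.003]}}

```text
time_s: 13.4
eef_pos: [0.4997, 0.035, 0.0231]
eef_rot: [-0.0, 0.76, 0.65, -0.0]
wrist_force: [0.7, -0.1, -3.5]
opening: 0.258
grasp_force: 59.9
```

Emit:
{"method": "move_arm", "body": {"plan": [0,0,-0.03,0,0,0,0,0,-0.06,0,0,0,0,0,-0.06,0,0,0]}}

```text
time_s: 13.78
eef_pos: [0.5002, 0.0349, 0.022]
eef_rot: [0.0, 0.76, 0.65, 0.0]
wrist_force: [-5.0, 0.8, 11.2]
opening: 0.252
grasp_force: 68.0
```

Emit:
{"method": "move_arm", "body": {"plan": [-0.02,0,0,0,0,0,-0.04,0,0,0,0,0,-0.04,0,-0.02,0,0,0,-0.04,0,-0.02,0,0,0]}}

```text
time_s: 14.28
eef_pos: [0.5002, 0.0349, 0.022]
eef_rot: [0.002, 0.76, 0.649, 0.002]
wrist_force: [-1.0, 1.4, 17.2]
opening: 0.253
grasp_force: 72.3
```

Emit:
{"method": "move_arm", "body": {"plan": [-0.02,0,0.06,0,0,0,-0.02,0,0.06,0,0,0]}}

```text
time_s: 14.52
eef_pos: [0.496, 0.035, 0.0221]
eef_rot: [-0.0, 0.76, 0.65, -0.0]
wrist_force: [-2.4, 1.1, 3.4]
opening: 0.255
grasp_force: 63.7
```

Emit:
{"method": "move_arm", "body": {"plan": [0,0,0,0,0,0,0,0,0,0,0,0,0,0,0,0,0,0,0,0,0,0,0,0,0,0,0.4,0,0,0,0,0,1,0,0,0,0,0,1.6,0,0,0,0,0,1.6,0,0,0], "grip": 50}}

```text
time_s: 15.52
eef_pos: [0.4987, 0.0346, 0.1047]
eef_rot: [0.002, 0.76, 0.65, 0.002]
wrist_force: [0.6, 0.6, -0.4]
opening: 0.589
grasp_force: 0.0
```

```bash
python3 - <<'E'
from h import *
s=cam("side");t=cam("top");print(ctrl.get_obs()["eef_pos"],ctrl.get_obs()["wrist_force"])
a=cv2.resize(np.ascontiguousarray(s["pixels"][115:215,240:330,::-1]),None,fx=5,fy=5,interpolation=cv2.INTER_CUBIC)
b=cv2.resize(np.ascontiguousarray(t["pixels"][190:290,215:345,::-1]),None,fx=2.6,fy=2.6,interpolation=cv2.INTER_CUBIC)
e=np.zeros((500,800,3),np.uint8);e[:,:450]=a;e[:260,450:450+338]=b
cv2.imwrite("pics/laid.png",np.clip(e.astype(int)*1.5,0,255).astype(np.uint8))
E
```

```text
[0.49640749 0.03499653 0.10196504] [-0.7429213  -0.20001102 -0.07313981]
```

View pics/laid.png

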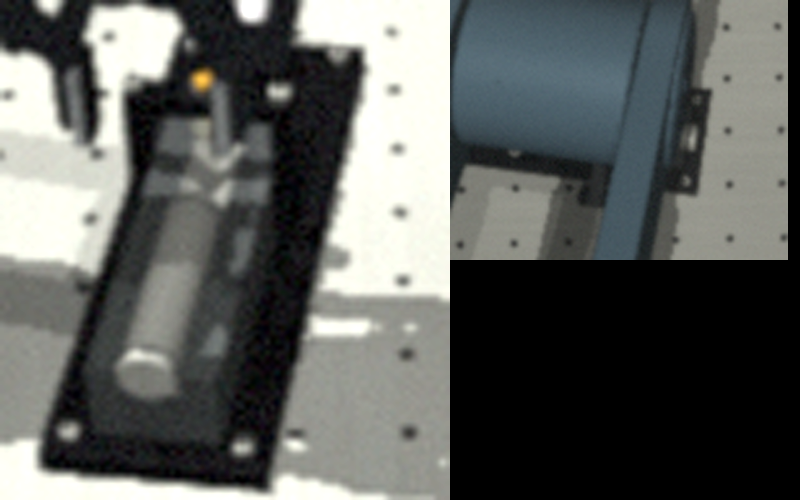

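The picture shows the rod lying along the groove. Its near end is at crop (145,378) and its far end at (190,197), short of the stirrup.

```bash
python3 - <<'E'
from h import *
np.set_printoptions(precision=4,suppress=True)
s=cam("side")
f=lambda p,z:cast(s,(p[0]/5+240,p[1]/5+115),z)
a=np.radians(80.85);ex=np.array([np.cos(a),np.sin(a),0]);ey=np.array([-ex[1],ex[0],0]);E=np.array([.4918,-.0145,0])
O=E+.110*ex;print("origin",O)
for n,p,z in(("near",(147,378),.056),("nearTopEdge",(148,353),.068),("farTop",(190,197),.068)):
    q=f(p,z);print(n,q,(q-O)@ex,(q-O)@ey)
print(proj(s,O-.11*ex+[0,0,.056]))
E
```

```text
origin [0.5093 0.0941 0.    ]
near [ 0.4928 -0.0237  0.056 ] -0.11888297436016235 -0.0024352837550172014
nearTopEdge [ 0.494  -0.0214  0.068 ] -0.1165054755023054 -0.0032999853205893555
farTop [0.5075 0.0781 0.068 ] -0.01605708516155557 -0.0007326507544491265
[269.1441 187.539 ]
```

Emit:
{"method": "move_arm", "body": {"plan": [-0.1,-0.9,0,0,0,0,-0.22,-1.78,0,0,0,0,-0.22,-1.78,0,0,0,0,-0.22,-1.78,-0.5,0,0,0,-0.22,-1.78,-1,0,0,0,-0.22,-1.78,-1.4,0,0,0,-0.22,-1.78,-1.48,0,0,0,-0.22,-1.78,-1.48,0,0,0,-0.22,-1.78,-1.48,0,0,0], "grip": 0}}

```text
time_s: 16.8
eef_pos: [0.4862, -0.054, 0.0289]
eef_rot: [0.001, 0.76, 0.65, 0.0]
wrist_force: [0.4, 0.2, -0.2]
opening: -0.0
grasp_force: 0.0
```

Emit:
{"method": "move_arm", "body": {"plan": [0,0.08,-0.03,0,0,0,0.01,0.16,-0.03,0,0,0,0.03,0.24,-0.03,0,0,0,0.04,0.3,-0.03,0,0,0,0.04,0.34,-0.03,0,0,0,0.05,0.38,-0.03,0,0,0,0.05,0.42,-0.03,0,0,0,0.06,0.46,-0.03,0,0,0]}}

```text
time_s: 17.8
eef_pos: [0.4884, -0.0313, 0.0267]
eef_rot: [0.0, 0.76, 0.65, -0.0]
wrist_force: [-1.2, -2.8, 1.1]
opening: -0.002
grasp_force: 1.6
```

Emit:
{"method": "move_arm", "body": {"plan": [0.01,0.08,0,0,0,0,0.03,0.16,0,0,0,0,0.04,0.24,0,0,0,0,0.05,0.32,0,0,0,0,0.06,0.4,0,0,0,0,0.08,0.47,0,0,0,0,0.09,0.55,0,0,0,0,0.1,0.6,0,0,0,0,0.1,0.65,0,0,0,0,0.11,0.7,0,0,0,0]}}

```text
time_s: 19.05
eef_pos: [0.4942, 0.0036, 0.0268]
eef_rot: [0.0, 0.76, 0.65, -0.0]
wrist_force: [-1.9, -6.8, 0.5]
opening: -0.002
grasp_force: 3.2
```

Emit:
{"method": "move_arm", "body": {"plan": [0.01,0.06,0,0,0,0,0.02,0.12,0,0,0,0,0.03,0.18,0,0,0,0,0.04,0.24,0,0,0,0,0.05,0.3,0,0,0,0,0.06,0.36,0,0,0,0,0.07,0.42,0,0,0,0,0.08,0.48,0,0,0,0,0.09,0.54,0,0,0,0,0.09,0.57,0,0,0,0]}}

```text
time_s: 20.3
eef_pos: [0.4985, 0.0321, 0.0267]
eef_rot: [0.0, 0.76, 0.65, -0.0]
wrist_force: [-1.4, -5.5, -0.4]
opening: -0.0
grasp_force: 2.7
```

```bash
python3 - <<'E'
from h import *
s=cam("side");t=cam("top");o=ctrl.get_obs();print(o["eef_pos"],o["wrist_force"])
a=cv2.resize(np.ascontiguousarray(s["pixels"][110:200,255:315,::-1]),None,fx=6,fy=6,interpolation=cv2.INTER_CUBIC)
b=cv2.resize(np.ascontiguousarray(t["pixels"][205:265,180:250,::-1]),None,fx=6,fy=6,interpolation=cv2.INTER_CUBIC)
e=np.zeros((540,800,3),np.uint8);e[:,:360]=a;e[:360,380:800]=b
cv2.imwrite("pics/push.png",np.clip(e.astype(int)*1.5,0,255).astype(np.uint8))
E
```

```text
[0.49857272 0.03240535 0.02668531] [-0.48876833 -3.91254569  0.6901677 ]
```

View pics/push.png

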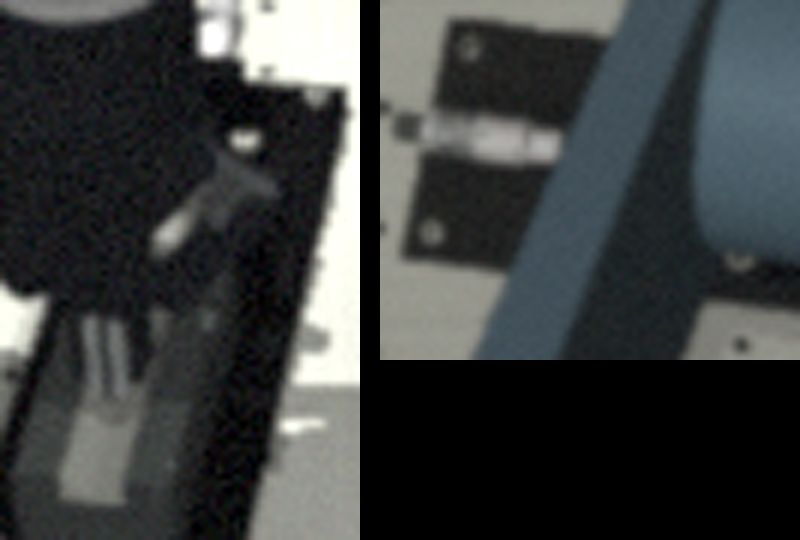

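The picture shows the shut fingertips in the groove at crop (105,395) behind the rod; the arm hides the spindle in both views. From here I feel my way forward.

Emit:
{"method": "move_arm", "body": {"plan": [0.003,0.02,0,0,0,0,0.006,0.04,0,0,0,0,0.01,0.06,0,0,0,0,0.013,0.08,0,0,0,0,0.016,0.1,0,0,0,0,0.02,0.12,0,0,0,0]}}

```text
time_s: 21.15
eef_pos: [0.4995, 0.0381, 0.0267]
eef_rot: [0.0, 0.76, 0.649, -0.0]
wrist_force: [-2.0, -6.0, -0.4]
opening: 0.002
grasp_force: 2.9
```

Emit:
{"method": "move_arm", "body": {"plan": [0.003,0.02,0,0,0,0,0.006,0.04,0,0,0,0,0.01,0.06,0,0,0,0]}}

```text
time_s: 21.52
eef_pos: [0.5, 0.0411, 0.0267]
eef_rot: [0.0, 0.76, 0.649, -0.0]
wrist_force: [-2.3, -6.4, 0.4]
opening: 0.001
grasp_force: 3.0
```

Emit:
{"method": "move_arm", "body": {"plan": [0.002,0.01,0,0,0,0,0.003,0.02,0,0,0,0,0.005,0.03,0,0,0,0]}}

```text
time_s: 21.9
eef_pos: [0.5002, 0.0426, 0.0267]
eef_rot: [0.0, 0.76, 0.65, -0.0]
wrist_force: [-1.6, -5.7, 0.8]
opening: -0.0
grasp_force: 2.9
```

Emit:
{"method": "move_arm", "body": {"plan": [0.002,0.01,0,0,0,0,0.003,0.02,0,0,0,0]}}

```text
time_s: 22.15
eef_pos: [0.5003, 0.0436, 0.0267]
eef_rot: [0.0, 0.76, 0.649, -0.0]
wrist_force: [-2.4, -5.0, 0.8]
opening: 0.0
grasp_force: 2.8
```

Emit:
{"method": "move_arm", "body": {"plan": [0.002,0.01,0,0,0,0,0.003,0.02,0,0,0,0]}}

```text
time_s: 22.4
eef_pos: [0.5005, 0.0446, 0.0267]
eef_rot: [0.0, 0.76, 0.649, -0.0]
wrist_force: [-1.5, -6.5, 0.0]
opening: 0.002
grasp_force: 2.9
```

Still sliding at about 6 N. I continue with 1 mm calls, one at a time.

Emit:
{"method": "move_arm", "body": {"plan": [0.002,0.01,0,0,0,0,0.003,0.02,0,0,0,0]}}

```text
time_s: 22.65
eef_pos: [0.5006, 0.0456, 0.0267]
eef_rot: [0.0, 0.76, 0.649, -0.0]
wrist_force: [-2.2, -6.2, -0.8]
opening: -0.002
grasp_force: 2.8
```

Emit:
{"method": "move_arm", "body": {"plan": [0.002,0.01,0,0,0,0,0.003,0.02,0,0,0,0]}}

```text
time_s: 22.9
eef_pos: [0.5008, 0.0466, 0.0267]
eef_rot: [0.0, 0.76, 0.649, -0.0]
wrist_force: [-2.3, -5.2, 0.1]
opening: -0.0
grasp_force: 3.0
```

Emit:
{"method": "move_arm", "body": {"plan": [0.002,0.01,0,0,0,0,0.003,0.02,0,0,0,0]}}

```text
time_s: 23.15
eef_pos: [0.5009, 0.0476, 0.0267]
eef_rot: [0.0, 0.76, 0.65, -0.0]
wrist_force: [-1.0, -5.4, 0.2]
opening: -0.0
grasp_force: 2.8
```

Emit:
{"method": "move_arm", "body": {"plan": [0.002,0.01,0,0,0,0,0.003,0.02,0,0,0,0]}}

```text
time_s: 23.4
eef_pos: [0.5011, 0.0486, 0.0267]
eef_rot: [0.0, 0.76, 0.649, -0.0]
wrist_force: [-2.2, -5.3, 0.3]
opening: 0.003
grasp_force: 2.8
```

Emit:
{"method": "move_arm", "body": {"plan": [0.002,0.01,0,0,0,0,0.003,0.02,0,0,0,0]}}

```text
time_s: 23.65
eef_pos: [0.5012, 0.0496, 0.0267]
eef_rot: [0.0, 0.76, 0.649, -0.0]
wrist_force: [-1.9, -5.5, 0.5]
opening: 0.004
grasp_force: 2.9
```

Emit:
{"method": "move_arm", "body": {"plan": [0.002,0.01,0,0,0,0,0.003,0.02,0,0,0,0]}}

```text
time_s: 23.9
eef_pos: [0.5014, 0.0506, 0.0267]
eef_rot: [0.0, 0.76, 0.649, -0.0]
wrist_force: [-2.1, -5.3, -0.0]
opening: -0.0
grasp_force: 2.7
```

Emit:
{"method": "move_arm", "body": {"plan": [0.002,0.01,0,0,0,0,0.003,0.02,0,0,0,0]}}

```text
time_s: 24.15
eef_pos: [0.5016, 0.0516, 0.0267]
eef_rot: [0.0, 0.76, 0.649, -0.0]
wrist_force: [-2.7, -5.2, -0.1]
opening: -0.001
grasp_force: 2.9
```

Emit:
{"method": "move_arm", "body": {"plan": [0.002,0.01,0,0,0,0,0.003,0.02,0,0,0,0]}}

```text
time_s: 24.4
eef_pos: [0.5017, 0.0523, 0.0267]
eef_rot: [0.0, 0.76, 0.65, -0.001]
wrist_force: [-2.1, -8.3, 0.6]
opening: -0.003
grasp_force: 4.0
```

The force has risen to 8.6 N and the advance has fallen short: the rod has met the tip. One small step more to confirm, then hold.

Emit:
{"method": "move_arm", "body": {"plan": [0.001,0.008,0,0,0,0,0.001,0.008,0,0,0,0]}}

```text
time_s: 24.65
eef_pos: [0.5016, 0.0524, 0.0267]
eef_rot: [0.0, 0.76, 0.65, -0.001]
wrist_force: [-2.3, -7.9, 0.6]
opening: -0.0
grasp_force: 4.3
```

Emit:
{"method": "move_arm", "body": {"plan": [0.001,0.008,0,0,0,0,0.001,0.008,0,0,0,0,0.001,0.008,0,0,0,0]}}

```text
time_s: 25.02
eef_pos: [0.5017, 0.0524, 0.0267]
eef_rot: [0.001, 0.76, 0.65, -0.001]
wrist_force: [-2.2, -9.9, 1.0]
opening: 0.001
grasp_force: 5.1
```

The rod has stopped at y = 0.0524 with about 4 N more than the sliding force, so it bears on the tip. I back off and rise.

Emit:
{"method": "move_arm", "body": {"plan": [-0.003,-0.02,0,0,0,0,-0.006,-0.04,0,0,0,0,-0.03,-0.2,0,0,0,0,-0.08,-0.5,0,0,0,0,-0.08,-0.6,0.5,0,0,0,-0.1,-0.7,1.2,0,0,0,-0.1,-1.5,2.5,0,0,0,-0.1,-2.5,2.5,0,0,0,-0.1,-3.5,2.5,0,0,0,-0.1,-3.5,2.5,0,0,0]}}

```text
time_s: 26.28
eef_pos: [0.4968, -0.1252, 0.1522]
eef_rot: [0.001, 0.762, 0.648, 0.0]
wrist_force: [0.5, 1.0, 0.0]
opening: -0.007
grasp_force: 0.0
```

Emit:
{"method": "move_arm", "body": {"plan": [-1,-2,0,0,0,0,-1,-3,0,0,0,0,-1,-3,0,0,0,0,-1,-3,0,0,0,0,-1,-3,0,0,0,0]}}

```text
time_s: 26.9
eef_pos: [0.4467, -0.2702, 0.1513]
eef_rot: [-0.001, 0.76, 0.649, 0.0]
wrist_force: [0.4, -0.5, -0.0]
opening: 0.001
grasp_force: 0.0
```

```bash
python3 - <<'E'
from h import *
s=cam("side");t=cam("top");o=ctrl.get_obs();print(o["time_s"],o["eef_pos"],o["wrist_force"])
a=cv2.resize(np.ascontiguousarray(s["pixels"][110:200,255:315,::-1]),None,fx=6,fy=6,interpolation=cv2.INTER_CUBIC)
b=cv2.resize(np.ascontiguousarray(t["pixels"][205:265,205:275,::-1]),None,fx=6,fy=6,interpolation=cv2.INTER_CUBIC)
e=np.zeros((540,800,3),np.uint8);e[:,:360]=a;e[:360,380:800]=b
cv2.imwrite("pics/end.png",np.clip(e.astype(int)*1.5,0,255).astype(np.uint8))
E
```

```text
27.0 [ 0.44705629 -0.26977872  0.15144585] [0.39757493 0.65183515 0.77885942]
```

View pics/end.png

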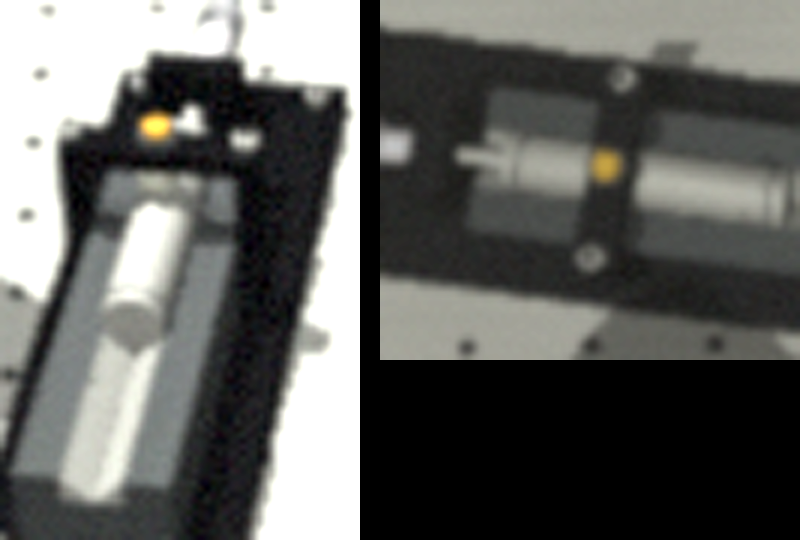

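The picture shows the rod seated in the groove under the stirrup, its front end at top crop (505,163) against the spindle tip, and the arm clear.

```bash
python3 -c "
from bench import ctrl
print(ctrl.hand_in())"
```

```text
the job is handed in; nothing more can be done
None
```

The long rod is seated in the V-groove with its end against the spindle tip, let go and the arm clear. The push added about 4 N on the spindle, judged from the wrist force, and the short rod and objectives were never handled. I handed the job in at about 27 s of the 61 s; no verdict came back.

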